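# Stock the soldering bench holders

### The job

Get the bench ready for the next battery pack: put the solder reel, the flux bottle, the flux tin and the loose round cell each into the grey holder made for it (wide dish, tall sleeve, small low cup, V cradle). Set them down rather than dropping them, the first three upright on the holder's floor and the cell lying along the cradle centred in both saddles, and leave the tape roll and the black cell frame where they are.

Things in the scene. Friction and masses are not known exactly. Their poses are not given: they have to be found in the camera images.
- solder_reel: reel of solder wire, pale winding between two dark flanges, standing flat on a flange: 58 mm diameter, 36 mm high; the winding is 32 mm across, the top flange is the top 4 mm. Origin at the centre of its underside, z up its axis. Loose, 0.24 kg. Belongs in the wide dish
- flux_bottle: round beige bottle with a red dropper cap and thin spout, standing: body 30 mm diameter, 90 mm high over all, straight body up to about 45 mm, shoulder ending at 55 mm, the cap 16 mm across; 0.05 kg. Origin at the centre of its underside, z up its axis. Loose. Belongs in the tall sleeve
- flux_tin: small round white tin with a blue-grey lid (fixed shut), standing: 28 mm diameter, 28 mm high. Origin at the centre of its underside, z up its axis. Loose, 0.06 kg. Belongs in the small cup
- cell_middle (a point): the middle of a loose teal round battery cell lying on its side: 18 mm diameter, 66 mm long; this point is on its axis at half length, 9 mm above what it lies on; y points along the cell's axis (it may roll, so x and z turn about y). 0.046 kg. Belongs in the cradle, either way round
- wide_dish: grey round dish, fixed to the bench: 80 mm outside, 72 mm inside diameter, rim 8 mm high, floor 3 mm above its underside. Origin at the centre of its underside, on the bench
- tall_sleeve: grey round sleeve with a floor, fixed to the bench: 52 mm outside, 44 mm inside diameter, rim 22 mm high, floor 3 mm above its underside. Origin at the centre of its underside, on the bench
- small_cup: grey low round cup, fixed to the bench: 50 mm outside, 42 mm inside diameter, rim 9 mm high, floor 3 mm above its underside. Origin at the centre of its underside, on the bench
- cradle: grey cell cradle, fixed to the bench: base plate 80 x 38 x 3 mm with two V saddles (90 degrees, each 10 mm thick, 24 mm either side of the middle, tops 24 mm high and 34 mm wide) and free space between them. Origin at the centre of its underside, x along the cell's direction. A cell resting in both saddles has its axis 24 mm above the origin, parallel to x
- tape_roll: roll of green tape lying flat, 82 mm diameter, 36 mm high; not part of the job, stays where it is. Origin at the centre of its underside. (Mind the bench's big white tester behind the work: 174 mm high, from y = 0.04 to -0.41, front at x = 0.66, a knob out to x = 0.64; lift well over it or keep clear when carrying)
- cell_frame: black square cell spacer frame, 42 x 42 mm, 53 mm high, standing; not part of the job, stays where it is. Origin at the centre of its underside
Mind the look-alikes: they are no part of the job. Leave any blue or red look-alike of the solder_reel alone.

How it is judged:
By the outcome, as a careful person would: the job done as asked, in the order asked, and still so for the second after the job is handed in, with the robot touching nothing.
It also fails if it takes over 115 s, if anything falls off the work surface, if the arm or the gripper's body presses on something with over 40 N, if the wrist force passes 120 N, or if a joint passes its speed limit or range.

### The arm

A 7-joint arm with a two-finger parallel gripper is mounted at the origin on a cart in front of the work surface, level with it; the furniture and walls round the work are solid. World frame = base frame: x ahead of the robot, y to its left, z up, the work surface at z = 0. Lengths are in m, angles in rad, forces in N, time in s.
With the tool pointing down it reaches from about 0.4 to 0.85 m from the base axis. Payload 4.5 kg.
Tool frame: the origin (TCP) lies midway between the tips of the shut fingers; the grasp point (between the pads) lies 19 mm behind it; z points along the fingers, y is the line along which they close (so a half turn about z gives the same grasp; the last joint's range is limited). The gripper opens to 88 mm and grips with 3 to 60 N. Pads are 18 mm wide; open, the fingers measure 123 mm over their backs; the gripper's body (75 mm by 187 mm) begins 45 mm behind the grasp point.
Start: joints at [-1.074, 0.689, -0.195, 1.565, 0.157, 0.902, -0.215], TCP at [0.279, 0.559, 0.239] pointing down, gripper open.
Joint ranges: [-3.01, 3.01], [-0.46, 2.08], [-1.47, 1.51], [0.13, 2.56], [-1, 4.14], [0.04, 2.09], [-2.66, 2.66]. Speed limits (rad/s): [2.57, 2.57, 3.14, 3.14, 3.14, 3.14, 3.14].

### API

Orientations are given as a unit quaternion [x, y, z, w].
In Python, from plant import * gives the robot as it stands.
- The arm moves only by the tool send_rows, never from a script. Its argument "targets" is a list of rows, each a list of 2 entries, a list of its own where there are three numbers: the shift along the tool's x, y, z in units of 0.3 m (1.0 is 0.3 m), then the turn, a rotation vector about the tool's x, y, z in units of pi rad (1.0 is pi rad). A call has 1 to 12 rows; each row is the pose to reach, as a shift and turn from the pose commanded when the call began, along the tool's axes at that moment, turning the shorter way round; what a row does not reach only later rows make up. A row lasts 1/8 s, in which the tool goes at most 62.5 mm and 10.7 degrees, less where a joint would pass 70% of its speed; a pose out of reach is approached as far as the arm can. A call with a number of a shift or a turn outside -1 to 1 is refused whole. A call with a gripper value outside its range is refused whole. "fingers" is the opening, from 0 (shut) to 1 (fully open), set as the call begins (left out, the last holds). The fingers move at their own pace and stop on an object; "newtons" is the grip in N (left out, the last holds). Time passes only in rows, so rows that repeat a pose let the fingers close. It gives the time, the measured TCP pose, the force, the opening and the grip force at its end, in the units of the state.
- get_state(): the state, without advancing time (a new reading comes with each control period).
- snapshot(name): name is "scene" or "top"; returns a dict with "img" (400x640x3 uint8, blue, green, red), "fx", "fy", "cx", "cy" (pixels), "cam_to_world" (4x4, takes a point from camera to world coordinates). Camera axes: x right, y down, z forward; pixel columns grow to the right and rows downward; lengths in m; the calibration is good to about 2 mm. A picture is of the moment at which its call begins. There is no depth.
- finish_job(): hands the job in; it is judged then, once.
The state is a dict: "clock": time; "q": joint angles; "qd": joint speeds; "joint_torque": joint torques, N m; "tool_pos": TCP position; "eef_rot": TCP orientation; "contact_force": force on the tool from outside, world axes, zero at the start; "moment": the same for the moment, N m; "opening": opening from 0.0 (shut) to 1.0 (fully open); "finger_force": force on a finger pad.
Only numpy, scipy, OpenCV 4.12 (cv2) and the standard library are available. Lean on these libraries where they do the work, as an engineer would, in place of code of your own. Each camera call takes 0.05 s, during which the arm holds its last target. There are 200 camera calls.

## Working session

There is one attempt and no reset: what is moved stays moved. The work goes in short steps, Python scripts to look and compute and a tool call to move; the robot and the scene stay as the last step left them, time stands still between calls to the robot, and variables do not carry over. Pictures are saved under pics/ and viewed, at most 16 in all, crops included, and the job is handed in when it is done.

Besides the shell and the picture viewer there is one more tool, called after "Request:" as name([rows], argument=value, ...), one row to a line, values as JSON. send_rows: Moves the arm, as the interface text tells. Its arguments: {"type":"object","properties":{"targets":{"type":"array"},"fingers":{"type":"number"},"newtons":{"type":"number"}},"required":["targets"]}

```bash
mkdir -p pics; ls
python3 - <<'E'
from plant import *
import cv2,numpy as np
for n in("scene","top"):
    s=snapshot(n);cv2.imwrite(f"pics/{n}0.png",s["img"]);print(n,s["fx"],s["fy"],s["cx"],s["cy"],np.round(s["cam_to_world"],4).tolist())
st=get_state();print({k:np.round(v,4).tolist() for k,v in st.items()})
E
```

```text
pics
scene 366.53884164751196 366.53884164751196 321.308414277345 201.8770218662905 [[0.8194, -0.4334, 0.3753, 0.2633], [-0.5732, -0.6317, 0.5219, -0.5203], [0.0109, -0.6427, -0.766, 0.7171], [0.0, 0.0, 0.0, 1.0]]
top 507.0906590931829 507.0906590931829 319.19930710319517 195.2391777979564 [[-0.0042, -0.9993, 0.0373, 0.5013], [-1.0, 0.0039, -0.0066, -0.0601], [0.0064, -0.0373, -0.9993, 1.4122], [0.0, 0.0, 0.0, 1.0]]
{'clock': 0.1, 'q': [-1.0742, 0.6899, -0.1945, 1.5662, 0.1573, 0.9025, -0.2151], 'qd': [0.0019, -0.0014, 0.0007, -0.0026, -0.0006, 0.0012, 0.0007], 'joint_torque': [-0.0035, -52.8497, -1.2714, -15.3839, -0.0525, 0.002, 0.0], 'tool_pos': [0.2788, 0.5587, 0.238], 'eef_rot': [0.2293, 0.9734, -0.0008, -0.0001], 'contact_force': [0.7057, -0.1775, -0.2062], 'moment': [0.002, -0.012, -0.0625], 'finger_force': 0.0, 'opening': 1.0029}
```

View pics/scene0.png

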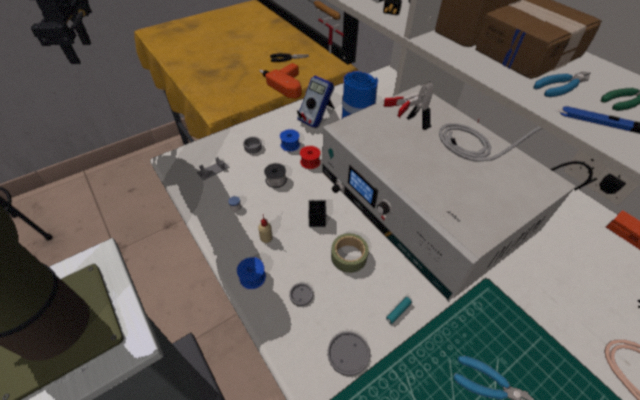

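View pics/top0.png

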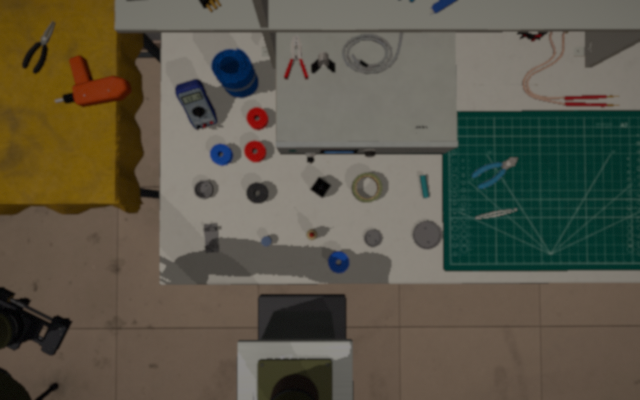

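The scene view shows the dark reel at (275,175), bottle at (265,230), tin at (234,202) and cell at (399,310). The holders look to be the dish (349,353), a ring at (301,294), a ring at (252,145) and the cradle (212,167). Blue and red reels are at (251,272), (290,140) and (310,157). I'll enlarge to confirm.

Run:
```python
import cv2
t=cv2.imread("pics/top0.png");s=cv2.imread("pics/scene0.png")
cv2.imwrite("pics/topc.png",cv2.convertScaleAbs(cv2.resize(t[130:280,190:450],None,fx=3,fy=3,interpolation=cv2.INTER_CUBIC),alpha=1.6))
cv2.imwrite("pics/scc.png",cv2.resize(s[120:320,180:430],None,fx=3,fy=3,interpolation=cv2.INTER_CUBIC))
```

```text
(no output)
```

View pics/topc.png

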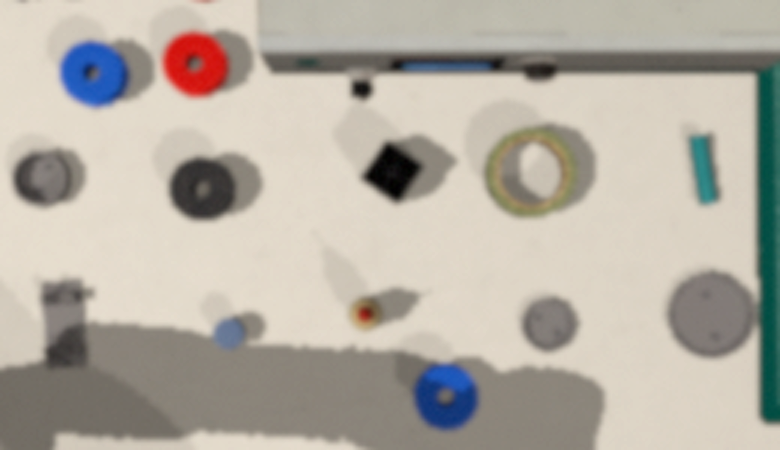

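View pics/scc.png

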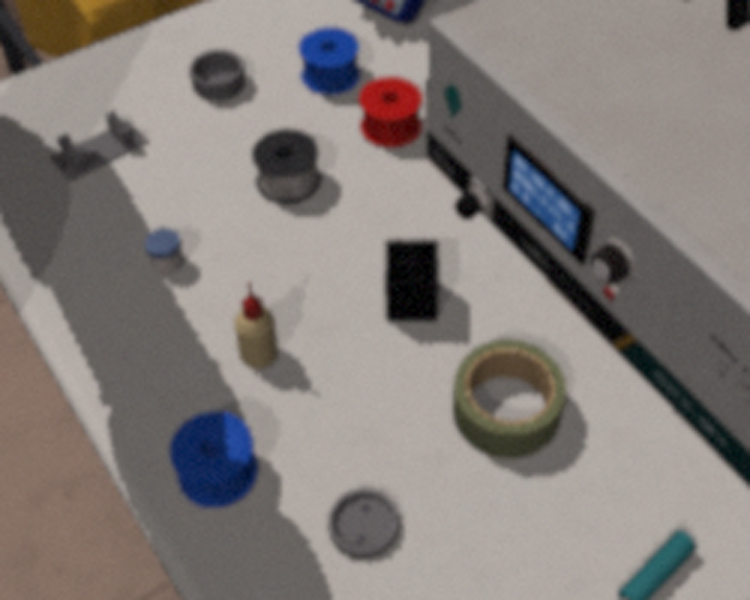

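Confirmed: the reel for the job is the dark-flanged one with a pale winding, at top (258,192). The blue reels at (222,154) and (339,262) and the red ones at (255,151) and (258,118) are look-alikes. The tall ring at (204,189) is the sleeve, the low one at (373,238) is the cup and (427,235) is the dish.

```bash
cat > h.py <<'E'
import cv2,numpy as np
K={"scene":(366.53884,321.30841,201.87702,np.array([[0.8194,-0.4334,0.3753,0.2633],[-0.5732,-0.6317,0.5219,-0.5203],[0.0109,-0.6427,-0.766,0.7171]])),
"top":(507.09066,319.19931,195.23918,np.array([[-0.0042,-0.9993,0.0373,0.5013],[-1.0,0.0039,-0.0066,-0.0601],[0.0064,-0.0373,-0.9993,1.4122]]))}
def ray(n,u,v,z):
    f,cx,cy,T=K[n];d=T[:,:3]@[(u-cx)/f,(v-cy)/f,1];o=T[:,3]
    return np.round((o+d*(z-o[2])/d[2])[:2],4)
def proj(n,p):
    f,cx,cy,T=K[n];c=T[:,:3].T@(np.array(p)-T[:,3]);return np.round([f*c[0]/c[2]+cx,f*c[1]/c[2]+cy],1)
def blob(img,mask,box):
    x0,y0,x1,y1=box;m=np.zeros_like(mask);m[y0:y1,x0:x1]=mask[y0:y1,x0:x1]
    n,l,st,c=cv2.connectedComponentsWithStats(m);k=1+np.argmax(st[1:,4])
    cs=max(cv2.findContours((l==k).astype(np.uint8),0,1)[0],key=cv2.contourArea)
    return c[k],cv2.minEnclosingCircle(cs),cv2.minAreaRect(cs),st[k,4]
E
python3 - <<'E'
from h import *
t=cv2.imread("pics/top0.png");s=cv2.imread("pics/scene0.png")
def go(n,im,nm,mask,box,z):
    try:
        c,(cc,r),ra,a=blob(im,mask.astype(np.uint8),box)
        print(n,nm,np.round(c,1),"w",ray(n,*c,z),"circ",np.round(cc,1),round(r,1),"w",ray(n,*cc,z),a,[np.round(q,1) for q in ra])
    except Exception as e: print(nm,e)
h=cv2.cvtColor(t,40);g=cv2.cvtColor(t,6);b,gg,r=[t[...,i].astype(int) for i in range(3)]
go("top",t,"reel",g<55,(240,178,275,210),.036)
go("top",t,"cap",(r>gg+35)&(r>b+35),(300,225,325,245),.066)
go("top",t,"bottle",(r>b+22),(300,225,325,245),.045)
go("top",t,"tin",(b>r+15),(255,230,280,250),.028)
go("top",t,"cell",(gg>r+30),(412,170,438,206),.009)
go("top",t,"cup",g<100,(358,222,390,256),.009)
go("top",t,"dish",g<100,(408,216,441,254),.008)
h2=[s[...,i].astype(int) for i in range(3)];b,gg,r=h2;g2=cv2.cvtColor(s,6)
go("scene",s,"cap",(r>gg+40)&(r>b+40),(255,210,275,245),.066)
go("scene",s,"tinlid",(b>r+20),(225,192,245,212),.028)
go("scene",s,"cell",(gg>r+30),(380,290,415,330),.009)
for n,p in {"reel":(258,192)}.items(): pass
A=cv2.resize(t[170:210,190:275],None,fx=9,fy=7,interpolation=2)[:, :400]
cu=lambda im,x0,y0,w,hh,k:cv2.convertScaleAbs(cv2.resize(im[y0:y0+hh,x0:x0+w],None,fx=k,fy=k,interpolation=2),alpha=1.5)
# sleeve top(190,172) cradle top(192,218); scene sleeve (240,132), cradle (190,145), each 36-50 px
a=np.hstack([cu(t,185,168,40,36,8),cu(t,190,216,46,36,8)]);c=np.hstack([cu(s,235,130,40,32,8),cu(s,190,150,46,32,8)])
cv2.imwrite("pics/z1.png",np.vstack([a,c]));print(a.shape,c.shape)
E
```

```text
top reel [257.5 192.5] w [0.5609 0.0983] circ [257.7 192.6] 10.3 w [0.5605 0.0978] 299 [array([257.5, 192. ]), array([19., 18.]), np.float64(0.0)]
top cap [310.9 234.5] w [ 0.4475 -0.0465] circ [311.  234.5] 2.1 w [ 0.4476 -0.0468] 15 [array([311. , 234.5]), array([3., 4.]), np.float64(90.0)]
top bottle [310.9 234.7] w [ 0.4463 -0.0463] circ [310.9 234.6] 5.4 w [ 0.4465 -0.0463] 92 [array([311., 235.]), array([10., 10.]), np.float64(90.0)]
top tin [265.9 240.9] w [0.4293 0.0764] circ [266. 241.] 4.5 w [0.429 0.076] 66 [array([266., 241.]), array([8., 8.]), np.float64(90.0)]
top cell [423.9 186.1] w [ 0.578  -0.3601] circ [424. 186.] 10.4 w [ 0.5782 -0.3603] 96 [array([423.9, 186. ]), array([20.7,  4.4]), np.float64(80.5)]
top cup [372.8 237.6] w [ 0.4361 -0.2168] circ [372.8 237.5] 9.2 w [ 0.4363 -0.217 ] 262 [array([373. , 237.5]), array([17., 18.]), np.float64(90.0)]
top dish [426.7 234.3] w [ 0.4443 -0.3663] circ [426.6 234.1] 14.7 w [ 0.445  -0.3662] 654 [array([426., 234.]), array([28., 28.]), np.float64(90.0)]
scene cap [263.2 221.8] w [ 0.4432 -0.051 ] circ [263. 222.] 3.2 w [ 0.4426 -0.0513] 28 [array([263., 222.]), array([6., 4.]), np.float64(90.0)]
scene tinlid [233.6 200.6] w [0.4258 0.0743] circ [233.9 201. ] 5.2 w [0.4257 0.0728] 73 [array([234., 201.]), array([ 8., 10.]), np.float64(90.0)]
scene cell [399. 309.] w [ 0.5775 -0.3597] circ [398.9 309.1] 14.3 w [ 0.5773 -0.3597] 213 [array([399., 309.]), array([ 7.1, 28.3]), np.float64(45.0)]
(288, 688, 3) (256, 688, 3)
```

View pics/z1.png

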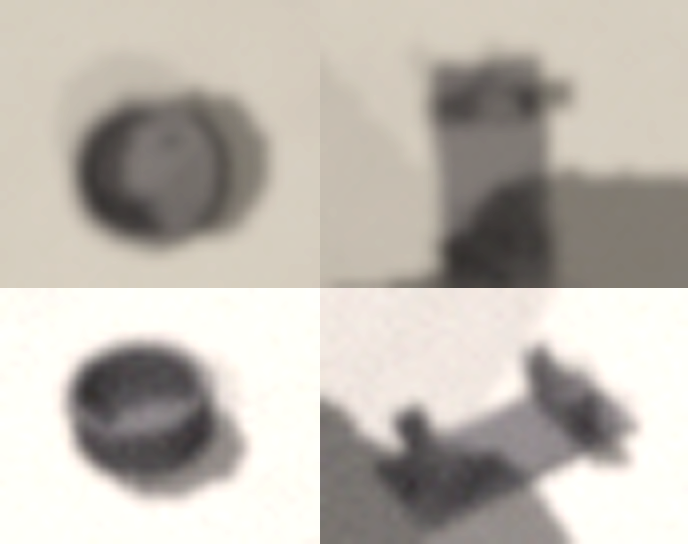

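The crop shows the sleeve rim centred at about top (203.5,188.9). The cradle is at about (211,238), running nearly along world x. Its near end is in shadow, so I'll measure it again later. The tin, bottle, reel, cup, dish and cell all have sizes that match the list. Moving now.

Request:
send_rows([
  [[-0.2, -0.12, 0], [0, 0, -0.04]],
  [[-0.4, -0.25, 0], [0, 0, -0.09]],
  [[-0.6, -0.38, 0], [0, 0, -0.147]],
  [[-0.76, -0.48, 0], [0, 0, -0.147]],
  [[-0.76, -0.48, 0], [0, 0, -0.147]],
  [[-0.76, -0.48, 0], [0, 0, -0.147]],
  [[-0.76, -0.48, 0], [0, 0, -0.147]],
  [[-0.76, -0.48, 0], [0, 0, -0.147]],
], fingers=1)

```text
clock: 1.1
tool_pos: [0.4176, 0.3304, 0.2387]
eef_rot: [-0.001, 1.0, 0.001, -0.0]
contact_force: [-0.5, -0.0, 0.4]
opening: 1.0
finger_force: 0.0
```

```bash
cat >> h.py <<'E'
def plan(st,xyz,yaw=90):
    from scipy.spatial.transform import Rotation as R
    T=R.from_quat(st["eef_rot"]);y=np.radians(yaw)
    G=R.from_matrix(np.array([[-np.sin(y),np.cos(y),0],[np.cos(y),np.sin(y),0],[0,0,-1]]))
    # tool y=(cos,sin), z down, x=y cross z
    Y=np.array([np.cos(y),np.sin(y),0]);Z=np.array([0,0,-1.]);G=R.from_matrix(np.c_[np.cross(Y,Z),Y,Z])
    print("clock",round(st["clock"],2),"pos",np.round(st["tool_pos"],4),"open",round(st["opening"],3),"F",np.round(st["contact_force"],1),"ff",round(st["finger_force"],1))
    print("shift",np.round(T.inv().apply(np.array(xyz)-st["tool_pos"])/.3,3),"turn",np.round((T.inv()*G).as_rotvec()/np.pi,4))
E
python3 - <<'E'
from plant import *
from h import *
plan(get_state(),[.5605,.098,.24]);
t=cv2.imread("pics/top0.png");print("sleeve",ray("top",203.5,188.9,.022),"reel scene",ray("scene",275,171.5,.036),
"sleeve in scene",proj("scene",[*ray("top",203.5,188.9,.022),.022]),"cup scene",ray("scene",301.5,294,.006))
E
```

```text
clock 1.1 pos [0.4176 0.3304 0.2387] open 1.0 F [-0.5 -0.   0.4] ff 0.0
shift [-0.475 -0.776 -0.005] turn [ 0.0003 -0.0001  0.0007]
sleeve [0.5718 0.2478] reel scene [0.5568 0.0965] sleeve in scene [253.2 141.7] cup scene [ 0.4335 -0.2183]
```

Request:
send_rows([
  [[-0.12, -0.15, 0], [0, 0, 0]],
  [[-0.24, -0.31, 0], [0, 0, 0]],
  [[-0.36, -0.47, 0], [0, 0, 0]],
  [[-0.43, -0.63, 0], [0, 0, 0]],
  [[-0.47, -0.778, 0], [0, 0, 0]],
  [[-0.47, -0.778, 0.15], [0, 0, 0]],
  [[-0.47, -0.778, 0.3], [0, 0, 0]],
  [[-0.47, -0.778, 0.45], [0, 0, 0]],
  [[-0.47, -0.778, 0.5], [0, 0, 0]],
  [[-0.47, -0.778, 0.5], [0, 0, 0]],
  [[-0.47, -0.778, 0.5], [0, 0, 0]],
  [[-0.47, -0.778, 0.5], [0, 0, 0]],
])

```text
clock: 2.6
tool_pos: [0.5606, 0.0954, 0.0902]
eef_rot: [0.001, 1.0, 0.0, 0.001]
contact_force: [0.5, 0.2, -0.6]
opening: 0.999
finger_force: 0.0
```

Run:
```python
from plant import *
from h import *
plan(get_state(),[.5595,.0975,.010])
s=snapshot("scene")["img"];cv2.imwrite("pics/a1.png",cv2.resize(s[90:290,180:430],None,fx=3,fy=3))
```

```text
clock 2.6 pos [0.5606 0.0954 0.0902] open 0.999 F [ 0.5  0.2 -0.6] ff 0.0
shift [0.004 0.007 0.267] turn [ 0.0002  0.0009 -0.0004]
```

View pics/a1.png

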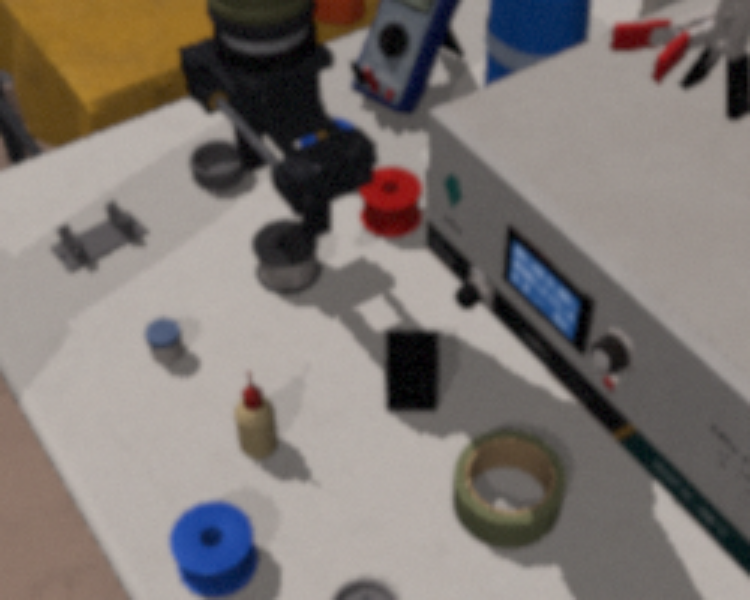

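The gripper is centred over the dark reel at crop (285,245). The cradle is now clearly visible at crop (100,238), which is scene (213,169). Descending.

Request:
send_rows([
  [[0.004, 0.005, 0.09], [0, 0, 0]],
  [[0.004, 0.005, 0.18], [0, 0, 0]],
  [[0.004, 0.005, 0.24], [0, 0, 0]],
  [[0.004, 0.005, 0.266], [0, 0, 0]],
  [[0.004, 0.005, 0.266], [0, 0, 0]],
  [[0.004, 0.005, 0.266], [0, 0, 0]],
])

```text
clock: 3.4
tool_pos: [0.5589, 0.0967, 0.0097]
eef_rot: [0.001, 1.0, 0.0, 0.001]
contact_force: [0.1, 0.9, -0.3]
opening: 0.997
finger_force: 0.0
```

Request:
send_rows([
  [[0, 0, 0], [0, 0, 0]],
  [[0, 0, 0], [0, 0, 0]],
  [[0, 0, 0], [0, 0, 0]],
  [[0, 0, 0], [0, 0, 0]],
  [[0, 0, 0], [0, 0, 0]],
  [[0, 0, 0], [0, 0, 0]],
  [[0, 0, 0], [0, 0, 0]],
  [[0, 0, 0], [0, 0, 0]],
], fingers=0.5, newtons=25)

```text
clock: 4.4
tool_pos: [0.559, 0.0982, 0.0094]
eef_rot: [0.0, 1.0, 0.001, 0.001]
contact_force: [-0.2, 4.1, 5.2]
opening: 0.552
finger_force: 43.9
```

Run:
```python
from plant import *
from h import *
plan(get_state(),[.5595,.0975,.010])
a=snapshot("scene")["img"][130:210,235:325];b=snapshot("top")["img"][150:230,215:305]
cv2.imwrite("pics/a2.png",cv2.convertScaleAbs(np.hstack([cv2.resize(i,(400,356),interpolation=2) for i in(a,b)]),alpha=1.5))
```

```text
clock 4.4 pos [0.559  0.0982 0.0094] open 0.552 F [-0.2  4.1  5.2] ff 43.9
shift [-0.002 -0.002 -0.002] turn [ 0.0008  0.0006 -0.    ]
```

View pics/a2.png

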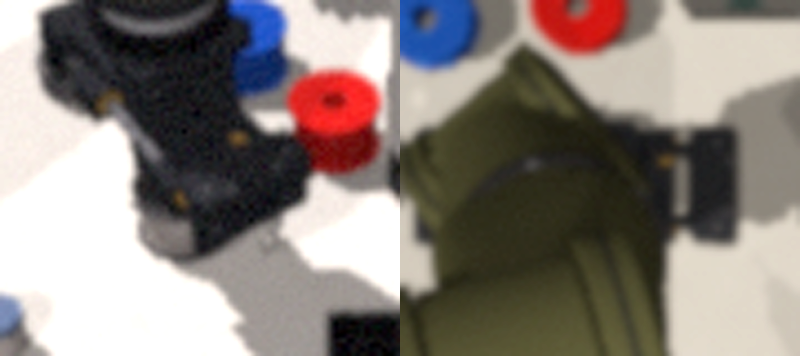

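Request:
send_rows([
  [[0, 0, -0.02], [0, 0, 0]],
  [[0, 0, -0.05], [0, 0, 0]],
  [[0, 0, -0.1], [0, 0, 0]],
  [[0, 0, -0.15], [0, 0, 0]],
  [[0, 0, -0.22], [0, 0, 0]],
  [[0, 0, -0.28], [0, 0, 0]],
  [[0, 0, -0.33], [0, 0, 0]],
  [[0, 0, -0.33], [0, 0, 0]],
  [[0, 0, -0.33], [0, 0, 0]],
])

```text
clock: 5.62
tool_pos: [0.558, 0.0964, 0.1076]
eef_rot: [0.001, 1.0, -0.0, -0.0]
contact_force: [-0.3, -0.1, -3.0]
opening: 0.551
finger_force: 44.0
```

Run:
```python
from plant import *
from h import *
plan(get_state(),[.445,-.366,.2])
a=snapshot("scene")["img"][90:190,225:335]
cv2.imwrite("pics/a3.png",cv2.convertScaleAbs(cv2.resize(a,None,fx=6,fy=6,interpolation=2),alpha=2.2))
```

```text
clock 5.62 pos [0.558  0.0964 0.1076] open 0.551 F [-0.3 -0.1 -3. ] ff 44.0
shift [ 0.375 -1.542 -0.307] turn [-0.0001 -0.0002 -0.0003]
```

View pics/a3.png

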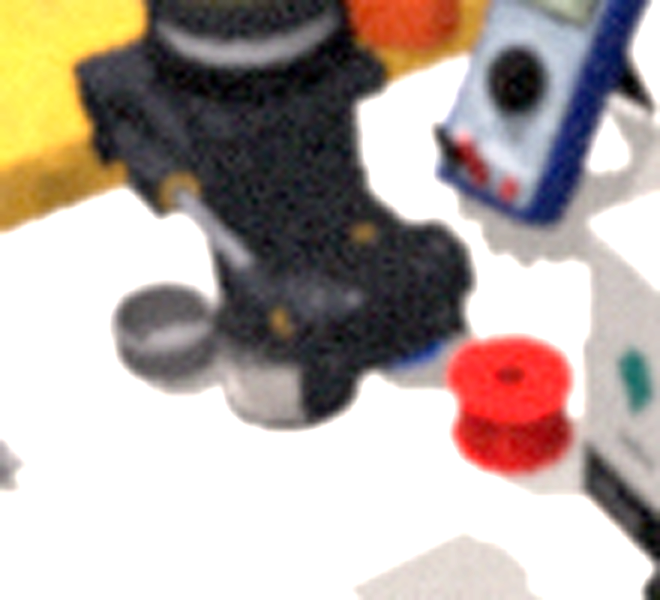

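The reel hangs level in the gripper at crop (265,385) and the wrist force fits its weight. Carrying it to the dish.

Request:
send_rows([
  [[0, 0, -0.1], [0, 0, 0]],
  [[0.02, -0.03, -0.2], [0, 0, 0]],
  [[0.05, -0.1, -0.28], [0, 0, 0]],
  [[0.08, -0.2, -0.3], [0, 0, 0]],
  [[0.12, -0.33, -0.3], [0, 0, 0]],
  [[0.16, -0.46, -0.3], [0, 0, 0]],
  [[0.2, -0.6, -0.3], [0, 0, 0]],
  [[0.24, -0.74, -0.3], [0, 0, 0]],
  [[0.28, -0.86, -0.3], [0, 0, 0]],
  [[0.3, -0.95, -0.3], [0, 0, 0]],
  [[0.3, -0.95, -0.3], [0, 0, 0]],
])

```text
clock: 7.05
tool_pos: [0.4665, -0.1909, 0.197]
eef_rot: [0.003, 1.0, -0.0, -0.001]
contact_force: [-0.1, 0.4, -2.8]
opening: 0.551
finger_force: 44.0
```

Request:
send_rows([
  [[0.02, -0.08, 0], [0, 0, 0]],
  [[0.04, -0.2, 0], [0, 0, 0]],
  [[0.06, -0.33, 0], [0, 0, 0]],
  [[0.075, -0.46, 0], [0, 0, 0]],
  [[0.075, -0.55, 0], [0, 0, 0]],
  [[0.075, -0.59, 0], [0, 0, 0]],
  [[0.075, -0.59, 0.1], [0, 0, 0]],
  [[0.075, -0.59, 0.25], [0, 0, 0]],
  [[0.075, -0.59, 0.38], [0, 0, 0]],
  [[0.075, -0.59, 0.45], [0, 0, 0]],
  [[0.075, -0.59, 0.45], [0, 0, 0]],
  [[0.075, -0.59, 0.45], [0, 0, 0]],
])

```text
clock: 8.55
tool_pos: [0.4466, -0.3645, 0.0637]
eef_rot: [-0.0, 1.0, 0.0, 0.001]
contact_force: [-0.3, 1.0, -2.6]
opening: 0.551
finger_force: 44.0
```

Run:
```python
from plant import *
from h import *
plan(get_state(),[.4445,-.3665,.0135])
s=snapshot("scene")["img"];cv2.imwrite("pics/a4.png",cv2.convertScaleAbs(cv2.resize(s[280:400,290:430],None,fx=4,fy=4,interpolation=2),alpha=1.8))
```

```text
clock 8.55 pos [ 0.4466 -0.3645  0.0637] open 0.551 F [-0.3  1.  -2.6] ff 44.0
shift [ 0.007 -0.007  0.167] turn [0.     0.0005 0.0001]
```

View pics/a4.png

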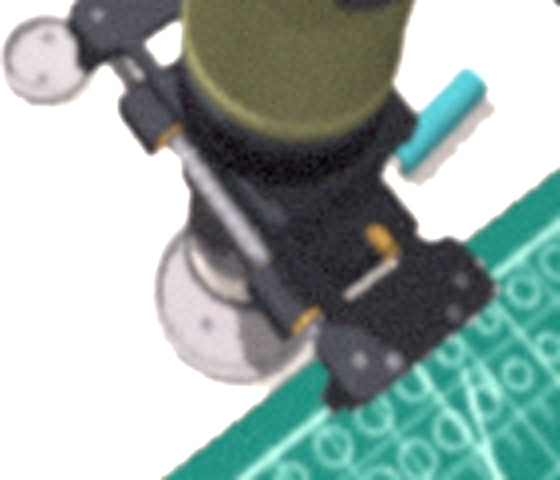

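The reel is held above the dish (crop 235,300), centred as far as can be seen. Lowering slowly.

Request:
send_rows([
  [[0.007, -0.006, 0.05], [0, 0, 0]],
  [[0.007, -0.006, 0.1], [0, 0, 0]],
  [[0.007, -0.006, 0.13], [0, 0, 0]],
  [[0.007, -0.006, 0.15], [0, 0, 0]],
  [[0.007, -0.006, 0.16], [0, 0, 0]],
  [[0.007, -0.006, 0.166], [0, 0, 0]],
  [[0.007, -0.006, 0.168], [0, 0, 0]],
  [[0.007, -0.006, 0.168], [0, 0, 0]],
])

```text
clock: 9.6
tool_pos: [0.4435, -0.3672, 0.0127]
eef_rot: [0.0, 1.0, -0.0, 0.0]
contact_force: [0.1, 0.2, -3.0]
opening: 0.554
finger_force: 44.0
```

Request:
send_rows([
  [[0, 0, 0.002], [0, 0, 0]],
  [[0, 0, 0.004], [0, 0, 0]],
  [[0, 0, 0.004], [0, 0, 0]],
  [[0, 0, 0.004], [0, 0, 0]],
])

```text
clock: 10.1
tool_pos: [0.4434, -0.3673, 0.0125]
eef_rot: [0.001, 1.0, -0.0, 0.0]
contact_force: [-2.0, 1.1, 7.8]
opening: 0.549
finger_force: 45.2
```

Contact, at +8 N. Releasing gently and lifting.

Request:
send_rows([
  [[0, 0, 0], [0, 0, 0]],
  [[0, 0, 0], [0, 0, 0]],
  [[0, 0, 0], [0, 0, 0]],
  [[0, 0, 0], [0, 0, 0]],
  [[0, 0, 0], [0, 0, 0]],
  [[0, 0, -0.02], [0, 0, 0]],
  [[0, 0, -0.1], [0, 0, 0]],
  [[0, 0, -0.25], [0, 0, 0]],
  [[0, 0, -0.4], [0, 0, 0]],
  [[0, 0.1, -0.55], [0, 0, 0]],
  [[0, 0.25, -0.6], [0, 0, 0]],
  [[0, 0.25, -0.6], [0, 0, 0]],
], fingers=0.9)

```text
clock: 11.6
tool_pos: [0.4445, -0.2897, 0.1936]
eef_rot: [-0.002, 1.0, -0.0, 0.001]
contact_force: [-0.0, -0.6, -0.2]
opening: 0.895
finger_force: 0.0
```

Run:
```python
from plant import *
from h import *
plan(get_state(),[.446,-.048,.19])
t=snapshot("top")["img"];s=snapshot("scene")["img"]
cv2.imwrite("pics/a5.png",np.hstack([cv2.resize(t[205:265,395:465],(400,343),interpolation=2),cv2.resize(s[310:390,305:395],(400,343),interpolation=2)]))
g=cv2.cvtColor(t,6);c=blob(t,(g<55).astype(np.uint8),(408,216,441,254));print(c,ray("top",*c[1][0],.039))
```

```text
clock 11.6 pos [ 0.4445 -0.2897  0.1936] open 0.895 F [-0.  -0.6 -0.2] ff 0.0
shift [-0.008  0.806  0.011] turn [-0.0003  0.0009  0.0012]
(array([425.3433923 , 237.89073881]), ((425.625, 238.0), 20.77606201171875), ((424.0, 236.5), (33.0, 32.0), 90.0), np.int32(961)) [ 0.4357 -0.3566]
```

View pics/a5.png

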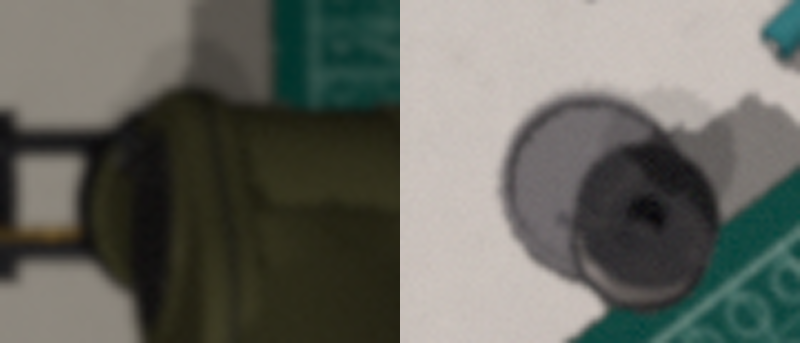

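Run:
```python
from h import *
print(ray("scene",360,362,.039),ray("scene",360,362,.044),"dish",ray("scene",349,353.5,.007))
for p in ([.4445,-.3665,.039],[.4435,-.367,.039],[.4445,-.3665,.003],[.4445,-.3665,.008]): print(p,proj("scene",p),(proj("scene",p)-[305,310])*[4.444,4.2875]+[400,0])
import math
for a in range(0,360,45):
    print(a,[((proj("scene",[.4445+r*math.cos(math.radians(a)),-.3665+r*math.sin(math.radians(a)),z])-[305,310])*[4.444,4.2875]+[400,0]).round() for r,z in((.04,.008),(.029,.039))])
```

```text
[ 0.44 -0.4 ] [ 0.4387 -0.4009] dish [ 0.4409 -0.3707]
[0.4445, -0.3665, 0.039] [350.4 344.7] [601.7576  148.77625]
[0.4435, -0.367, 0.039] [350.1 345.2] [600.4244 150.92  ]
[0.4445, -0.3665, 0.003] [349.  351.2] [595.536 176.645]
[0.4445, -0.3665, 0.008] [349.2 350.3] [596.4248  172.78625]
0 [array([669., 121.]), array([656., 110.])]
45 [array([608.,  84.]), array([610.,  82.])]
90 [array([540.,  99.]), array([559.,  93.])]
135 [array([504., 156.]), array([532., 136.])]
180 [array([520., 227.]), array([545., 189.])]
225 [array([584., 268.]), array([592., 219.])]
270 [array([656., 252.]), array([646., 207.])]
315 [array([691., 190.]), array([672., 161.])]
```

The reel sits about 30 mm too far toward -y, around scene (360,362), leaning on or over the dish rim. The fingers probably hadn't finished opening under the flange when I lifted. I'll clear the arm and look before fixing it.

Request:
send_rows([
  [[0, 0.15, 0], [0, 0, 0]],
  [[0, 0.3, 0], [0, 0, 0]],
  [[0, 0.45, 0], [0, 0, 0]],
  [[0, 0.6, 0], [0, 0, 0]],
  [[0, 0.75, 0], [0, 0, 0]],
  [[0, 0.8, 0], [0, 0, 0]],
  [[0, 0.8, 0], [0, 0, 0]],
], fingers=1)

```text
clock: 12.58
tool_pos: [0.4439, -0.0529, 0.191]
eef_rot: [0.001, 1.0, -0.0, -0.0]
contact_force: [-0.3, -0.1, 0.4]
opening: 1.002
finger_force: 0.0
```

Run:
```python
from plant import *
from h import *
plan(get_state(),[.446,-.048,.19])
t=snapshot("top")["img"];s=snapshot("scene")["img"];cv2.imwrite("pics/t6.png",t);cv2.imwrite("pics/s6.png",s)
r=lambda i,a:cv2.convertScaleAbs(cv2.resize(i,(400,300),interpolation=2),alpha=a)
cv2.imwrite("pics/a6.png",np.vstack([np.hstack([r(t[215:260,400:460],1.8),r(s[320:380,320:400],1.6)]),np.hstack([r(t[215:260,180:240],1.6),r(s[145:190,185:245],1.6)])]))
```

```text
clock 12.57 pos [ 0.4439 -0.0529  0.191 ] open 1.002 F [-0.3 -0.1  0.4] ff 0.0
shift [-0.007  0.016  0.003] turn [-0.0003 -0.0001 -0.0003]
```

View pics/a6.png

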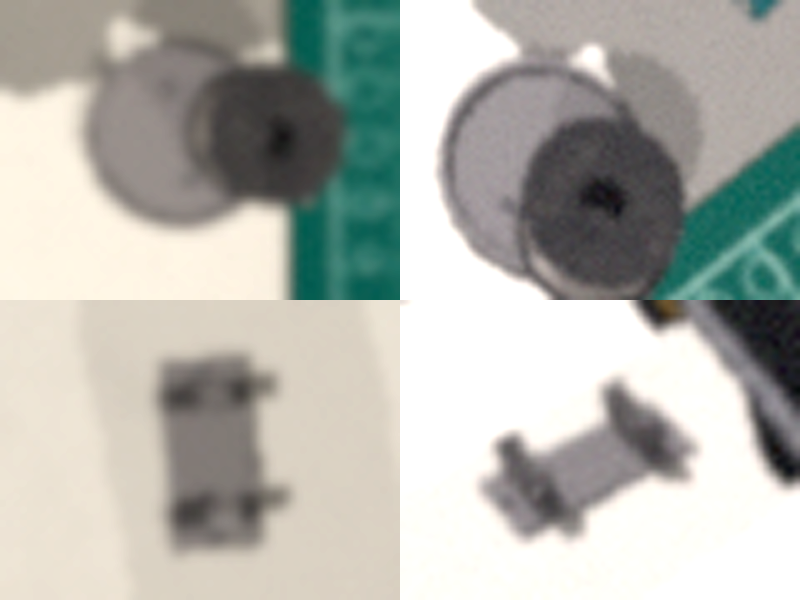

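The reel is tipped roughly 10-15° toward -y and straddles the rim. In the top view its upper flange is at about (441.4,234.9). The cradle is now clear too, with its plate at top-crop (160-262, 355-548). I'll regrip the reel across x, level it in the air, and place it again.

Run:
```python
from plant import *
from h import *
st=get_state();print(np.round(st["q"],2))
t=cv2.imread("pics/t6.png");s=cv2.imread("pics/s6.png")
print("top flange",ray("top",441.4,234.9,.046),"scene",ray("scene",360.4,359.8,.046),"inner bottom edge",ray("top",428.2,235,.013),"outer top edge",ray("top",451.4,235,.04),
 "bottom edge in scene lowleft",ray("scene",320+125/5-.5,320+255/5-.5,.012))
for sh in (0,180): plan(st,[.444,-.398,.12],sh)
# cradle corners
for u,v in((162,360),(250,355),(170,548),(262,540)):
    print("cr",ray("top",180+u/6.667-.4,215+(v-300)/6.667-.4,.003))
```

```text
[ 0.26  0.57 -0.37  2.13  0.41  0.52  1.15]
top flange [ 0.4441 -0.3977] scene [ 0.4411 -0.3988] inner bottom edge [ 0.4426 -0.3694] outer top edge [ 0.4435 -0.4263] bottom edge in scene lowleft [ 0.4147 -0.3907]
clock 12.68 pos [ 0.4436 -0.0544  0.191 ] open 0.997 F [-0.8 -1.1  0.1] ff 0.0
shift [-0.006 -1.145  0.238] turn [-5.000e-04  2.000e-04  4.987e-01]
clock 12.68 pos [ 0.4436 -0.0544  0.191 ] open 0.997 F [-0.8 -1.1  0.1] ff 0.0
shift [-0.006 -1.145  0.238] turn [-2.000e-04 -5.000e-04 -5.013e-01]
cr [0.4765 0.2504]
cr [0.4784 0.2139]
cr [0.3986 0.2468]
cr [0.4018 0.2087]
```

Request:
send_rows([
  [[0, -0.1, 0], [0, 0, 0.055]],
  [[0, -0.22, 0], [0, 0, 0.11]],
  [[0, -0.34, 0], [0, 0, 0.165]],
  [[0, -0.46, 0], [0, 0, 0.22]],
  [[0, -0.58, 0], [0, 0, 0.275]],
  [[0, -0.7, 0], [0, 0, 0.33]],
  [[0, -0.82, 0], [0, 0, 0.385]],
  [[0, -0.92, 0], [0, 0, 0.44]],
  [[0, -0.95, 0], [0, 0, 0.499]],
  [[0, -0.95, 0], [0, 0, 0.499]],
  [[0, -0.95, 0], [0, 0, 0.499]],
])

```text
clock: 14.05
tool_pos: [0.4426, -0.3372, 0.1911]
eef_rot: [0.706, 0.709, -0.0, -0.0]
contact_force: [-0.0, -0.1, 0.3]
opening: 1.001
finger_force: 0.0
```

Run:
```python
from plant import *
from h import *
st=get_state();print(np.round(st["q"],2));plan(st,[.443,-.3975,.0255],0)
```

```text
[ 0.56  0.66  0.01  1.83 -0.01  0.65  0.58]
clock 14.05 pos [ 0.4426 -0.3372  0.1911] open 1.001 F [-0.  -0.1  0.3] ff 0.0
shift [-0.201  0.001  0.552] turn [-0.0002 -0.0002  0.0014]
```

Request:
send_rows([
  [[-0.1, 0, 0], [0, 0, 0]],
  [[-0.2, 0, 0.1], [0, 0, 0]],
  [[-0.2, 0, 0.25], [0, 0, 0]],
  [[-0.2, 0, 0.38], [0, 0, 0]],
  [[-0.2, 0, 0.48], [0, 0, 0]],
  [[-0.2, 0, 0.54], [0, 0, 0]],
  [[-0.2, 0, 0.552], [0, 0, 0]],
  [[-0.2, 0, 0.552], [0, 0, 0]],
  [[-0.2, 0, 0.552], [0, 0, 0]],
])

```text
clock: 15.18
tool_pos: [0.4441, -0.3976, 0.0268]
eef_rot: [0.706, 0.708, 0.0, 0.001]
contact_force: [0.3, 0.4, -0.2]
opening: 1.001
finger_force: 0.0
```

Request:
send_rows([
  [[0, 0, 0], [0, 0, 0]],
  [[0, 0, 0], [0, 0, 0]],
  [[0, 0, 0], [0, 0, 0]],
  [[0, 0, 0], [0, 0, 0]],
], fingers=0.4, newtons=20)

```text
clock: 15.68
tool_pos: [0.4431, -0.397, 0.0256]
eef_rot: [0.706, 0.708, -0.0, -0.0]
contact_force: [-0.3, 0.0, 0.2]
opening: 0.615
finger_force: 19.5
```

Request:
send_rows([
  [[0, 0, 0], [0, 0, 0]],
  [[0, 0, 0], [0, 0, 0]],
  [[0, 0, -0.02], [0, 0, 0]],
  [[0, 0, -0.05], [0, 0, 0]],
  [[0, 0, -0.1], [0, 0, 0]],
  [[0, 0, -0.15], [0, 0, 0]],
  [[0, 0, -0.2], [0, 0, 0]],
  [[0, 0, -0.2], [0, 0, 0]],
  [[0, 0, -0.2], [0, 0, 0]],
])

```text
clock: 16.8
tool_pos: [0.4433, -0.3969, 0.0856]
eef_rot: [0.706, 0.708, 0.0, -0.0]
contact_force: [-0.3, -0.5, -2.7]
opening: 0.613
finger_force: 20.1
```

Run:
```python
from plant import *
from h import *
st=get_state();plan(st,[.4445,-.3665,.09],0);print(np.round(st["moment"],3))
t=snapshot("top")["img"];s=snapshot("scene")["img"]
r=lambda i,a:cv2.convertScaleAbs(cv2.resize(i,(400,400),interpolation=2),alpha=a)
cv2.imwrite("pics/a7.png",np.hstack([r(t[205:265,400:460],1.8),r(s[300:380,320:400],1.8)]))
```

```text
clock 16.8 pos [ 0.4433 -0.3969  0.0856] open 0.613 F [-0.3 -0.5 -2.7] ff 20.1
shift [ 0.101  0.004 -0.015] turn [-0.0001 -0.0001  0.0007]
[-0.028  0.054  0.004]
```

View pics/a7.png

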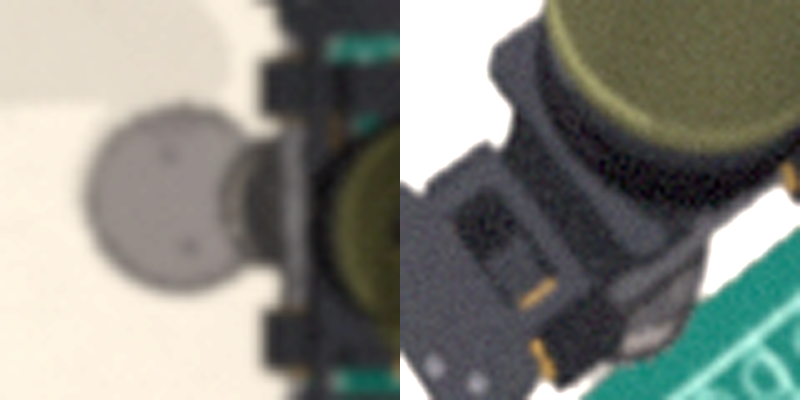

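Run:
```python
from h import *
a=ray("top",400+243/6.667-.4,235,.110);b=ray("top",400+222/6.667-.4,235,.075);print(a,b,np.degrees(np.arctan2(b[1]-a[1],.035)))
```

```text
[ 0.4466 -0.3681] [ 0.4452 -0.3681] 0.0
```

The reel is held level (top and bottom edges are both at y≈-0.368, wrist force 2.7 N). Moving over the dish and lowering.

Request:
send_rows([
  [[0.03, 0, 0], [0, 0, 0]],
  [[0.07, 0, 0], [0, 0, 0]],
  [[0.098, 0, 0], [0, 0, 0]],
  [[0.098, 0, 0.06], [0, 0, 0]],
  [[0.098, 0, 0.12], [0, 0, 0]],
  [[0.098, 0, 0.16], [0, 0, 0]],
  [[0.098, 0, 0.18], [0, 0, 0]],
  [[0.098, 0, 0.19], [0, 0, 0]],
  [[0.098, 0, 0.195], [0, 0, 0]],
  [[0.098, 0, 0.195], [0, 0, 0]],
])

```text
clock: 18.15
tool_pos: [0.4436, -0.3679, 0.0275]
eef_rot: [0.706, 0.708, 0.0, 0.0]
contact_force: [1.1, 1.1, -2.2]
opening: 0.62
finger_force: 20.1
```

Request:
send_rows([
  [[0, 0, 0.003], [0, 0, 0]],
  [[0, 0, 0.006], [0, 0, 0]],
  [[0, 0, 0.009], [0, 0, 0]],
  [[0, 0, 0.009], [0, 0, 0]],
])

```text
clock: 18.65
tool_pos: [0.4433, -0.3676, 0.0244]
eef_rot: [0.706, 0.708, 0.0, -0.0]
contact_force: [0.5, -1.0, -3.1]
opening: 0.616
finger_force: 20.1
```

Request:
send_rows([
  [[0, 0, 0.003], [0, 0, 0]],
  [[0, 0, 0.006], [0, 0, 0]],
  [[0, 0, 0.009], [0, 0, 0]],
  [[0, 0, 0.009], [0, 0, 0]],
])

```text
clock: 19.15
tool_pos: [0.4433, -0.3676, 0.0217]
eef_rot: [0.706, 0.708, 0.0, -0.0]
contact_force: [0.5, 0.5, -3.0]
opening: 0.614
finger_force: 20.1
```

Request:
send_rows([
  [[0, 0, 0.003], [0, 0, 0]],
  [[0, 0, 0.006], [0, 0, 0]],
  [[0, 0, 0.006], [0, 0, 0]],
])

```text
clock: 19.52
tool_pos: [0.4436, -0.368, 0.0206]
eef_rot: [0.706, 0.708, -0.0, 0.0]
contact_force: [-0.3, 1.4, 3.3]
opening: 0.614
finger_force: 19.5
```

Request:
send_rows([
  [[0, 0, 0], [0, 0, 0]],
  [[0, 0, 0], [0, 0, 0]],
  [[0, 0, 0], [0, 0, 0]],
  [[0, 0, 0], [0, 0, 0]],
  [[0, 0, 0], [0, 0, 0]],
  [[0, 0, 0], [0, 0, 0]],
], fingers=1)

```text
clock: 20.27
tool_pos: [0.4434, -0.3677, 0.0199]
eef_rot: [0.706, 0.708, 0.0, -0.0]
contact_force: [0.2, -0.4, -0.6]
opening: 0.998
finger_force: 0.0
```

Request:
send_rows([
  [[0, 0, -0.03], [0, 0, 0]],
  [[0, 0, -0.1], [0, 0, 0]],
  [[0, 0, -0.22], [0, 0, 0]],
  [[0, 0, -0.36], [0, 0, 0]],
  [[0, 0, -0.5], [0, 0, 0]],
  [[0, 0, -0.58], [0, 0, 0]],
  [[0, 0, -0.58], [0, 0, 0]],
])

```text
clock: 21.15
tool_pos: [0.4443, -0.3685, 0.1963]
eef_rot: [0.706, 0.708, 0.0, 0.002]
contact_force: [-0.5, -0.2, -1.1]
opening: 0.998
finger_force: 0.0
```

Request:
send_rows([
  [[0.1, 0, 0], [0, 0, -0.05]],
  [[0.22, 0, 0], [0, 0, -0.1]],
  [[0.35, 0, 0], [0, 0, -0.15]],
  [[0.48, 0, 0], [0, 0, -0.2]],
  [[0.62, 0, 0], [0, 0, -0.25]],
  [[0.76, 0, 0], [0, 0, -0.3]],
  [[0.88, 0, 0], [0, 0, -0.35]],
  [[0.96, 0, 0], [0, 0, -0.4]],
  [[0.98, 0, 0], [0, 0, -0.45]],
  [[0.98, 0, 0], [0, 0, -0.5]],
  [[0.98, 0, 0], [0, 0, -0.5]],
])

```text
clock: 22.52
tool_pos: [0.442, -0.0735, 0.1932]
eef_rot: [-0.0, 1.0, 0.001, -0.001]
contact_force: [-0.9, 0.5, 0.2]
opening: 1.003
finger_force: 0.0
```

Run:
```python
from plant import *
from h import *
plan(get_state(),[.446,-.048,.17])
t=snapshot("top")["img"];s=snapshot("scene")["img"];cv2.imwrite("pics/t8.png",t);cv2.imwrite("pics/s8.png",s)
g=cv2.cvtColor(t,6)
for th in(50,60,70):
  c=blob(t,(g<th).astype(np.uint8),(405,212,436,256));print(th,np.round(c[0],1),c[1],c[3],ray("top",*c[1][0],.039))
g=cv2.cvtColor(s,6)
for th in(60,75):
  c=blob(s,(g<th).astype(np.uint8),(325,325,380,385));print("s",th,np.round(c[0],1),c[2],c[3],ray("scene",*c[2][0],.037))
```

```text
clock 22.52 pos [ 0.442  -0.0735  0.1932] open 1.003 F [-0.9  0.5  0.2] ff 0.0
shift [-0.014  0.085  0.078] turn [ 0.0003 -0.0006  0.0003]
50 [427.2 233.1] ((426.0, 234.0), 12.80634880065918) 340 [ 0.4465 -0.3577]
60 [426.5 232.9] ((425.9850769042969, 233.9054718017578), 13.534069061279297) 395 [ 0.4467 -0.3577]
70 [425.7 232.6] ((425.238037109375, 233.57899475097656), 14.394927978515625) 458 [ 0.4476 -0.3557]
s 60 [352.  350.1] ((352.10003662109375, 351.2000427246094), (41.59086227416992, 30.4105224609375), 63.43495178222656) 966 [ 0.4405 -0.377 ]
s 75 [351.4 350.8] ((351.2500305175781, 350.7500305175781), (41.01219177246094, 36.06244659423828), 45.0) 1133 [ 0.4397 -0.3755]
```

Request:
send_rows([
  [[-0.013, 0.05, 0], [0, 0, 0]],
  [[-0.013, 0.085, 0.02], [0, 0, 0]],
  [[-0.013, 0.085, 0.1], [0, 0, 0]],
  [[-0.013, 0.085, 0.22], [0, 0, 0]],
  [[-0.013, 0.085, 0.34], [0, 0, 0]],
  [[-0.013, 0.085, 0.44], [0, 0, 0]],
  [[-0.013, 0.085, 0.51], [0, 0, 0]],
  [[-0.013, 0.085, 0.54], [0, 0, 0]],
  [[-0.013, 0.085, 0.545], [0, 0, 0]],
  [[-0.013, 0.085, 0.545], [0, 0, 0]],
  [[-0.013, 0.085, 0.545], [0, 0, 0]],
])

```text
clock: 24.0
tool_pos: [0.4467, -0.0476, 0.0305]
eef_rot: [-0.001, 1.0, 0.0, 0.0]
contact_force: [0.0, -0.3, -0.4]
opening: 0.997
finger_force: 0.0
```

Request:
send_rows([
  [[0, 0, 0], [0, 0, 0]],
  [[0, 0, 0], [0, 0, 0]],
  [[0, 0, 0], [0, 0, 0]],
  [[0, 0, 0], [0, 0, 0]],
  [[0, 0, 0], [0, 0, 0]],
  [[0, 0, 0], [0, 0, 0]],
  [[0, 0, 0], [0, 0, 0]],
  [[0, 0, 0], [0, 0, 0]],
], fingers=0.15, newtons=12)

```text
clock: 25.0
tool_pos: [0.4466, -0.0482, 0.0305]
eef_rot: [-0.001, 1.0, 0.0, 0.0]
contact_force: [-0.9, -0.1, -0.0]
opening: 0.329
finger_force: 12.0
```

Request:
send_rows([
  [[0, 0, -0.03], [0, 0, 0]],
  [[0, 0, -0.09], [0, 0, 0]],
  [[0, 0, -0.18], [0, 0, 0]],
  [[0, 0.04, -0.28], [0, 0, 0]],
  [[-0.03, 0.12, -0.35], [0, 0, 0]],
  [[-0.08, 0.24, -0.36], [0, 0, 0]],
  [[-0.14, 0.38, -0.36], [0, 0, 0]],
  [[-0.2, 0.52, -0.36], [0, 0, 0]],
  [[-0.27, 0.66, -0.36], [0, 0, 0]],
  [[-0.34, 0.8, -0.36], [0, 0, 0]],
  [[-0.39, 0.92, -0.36], [0, 0, 0]],
  [[-0.41, 0.975, -0.36], [0, 0, 0]],
])

```text
clock: 26.5
tool_pos: [0.5689, 0.2473, 0.1393]
eef_rot: [-0.002, 1.0, 0.001, 0.0]
contact_force: [0.4, -1.3, -0.4]
opening: 0.33
finger_force: 12.0
```

Request:
send_rows([
  [[0, 0, 0], [0, 0, 0]],
  [[0, 0, 0], [0, 0, 0]],
  [[0, 0, 0], [0, 0, 0]],
])

```text
clock: 26.88
tool_pos: [0.5688, 0.2428, 0.1386]
eef_rot: [-0.0, 1.0, -0.001, -0.0]
contact_force: [0.0, 0.1, -0.7]
opening: 0.328
finger_force: 12.0
```

Run:
```python
from plant import *
from h import *
plan(get_state(),[.5705,.247,.065])
s=snapshot("scene")["img"];t=cv2.imread("pics/t8.png");o=cv2.imread("pics/s8.png");cv2.imwrite("pics/s9.png",s)
r=lambda i,a:cv2.convertScaleAbs(cv2.resize(i,(400,400),interpolation=2),alpha=a)
cv2.imwrite("pics/a9.png",np.hstack([r(s[320:390,310:380],1.6),r(s[85:165,220:300],1.8)]))
p=s.astype(int);m=((p[...,2]>p[...,1]+40)&(p[...,2]>p[...,0]+40)).astype(np.uint8);print(blob(s,m,(235,90,275,150)))
```

```text
clock 26.88 pos [0.5688 0.2428 0.1386] open 0.328 F [ 0.   0.1 -0.7] ff 12.0
shift [-0.006  0.014  0.245] turn [-0.0004 -0.0002  0.0002]
(array([235.66666667, 104.5       ]), ((236.0, 104.5), 1.500100016593933), ((235.5, 104.5), (3.0, 1.0), 90.0), np.int32(6))
```

View pics/a9.png

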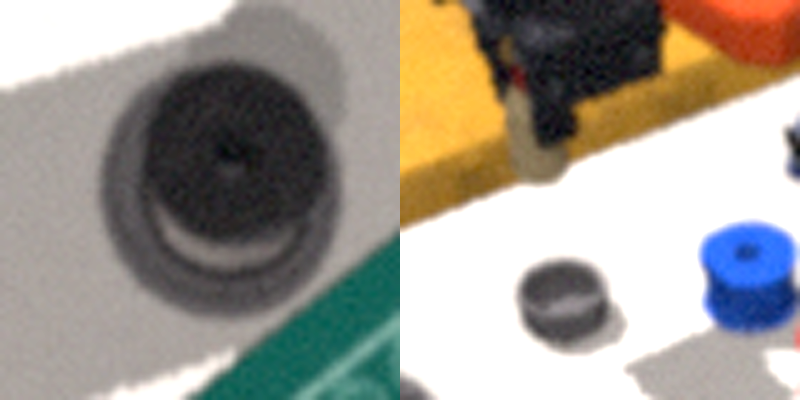

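The reel stands upright inside the dish, with its bottom flange concentric in the left crop. The bottle is held upright above the sleeve in the right crop.

Run:
```python
from h import *
print("proj bottle bottom",proj("scene",[.5688,.2428,.108]),"seen ~248,118")
print("sleeve scene",ray("scene",220+(563-400)/5-.3,85+285/5-.3,.022),[ (proj("scene",[.5705+r*a,.247+r*b,z])-[220,85])*5+[400,0] for r,a,b,z in((.026,.82,-.57,.022),(.026,-.82,.57,.022),(.026,-.58,-.81,0),(.026,.58,.81,.022))])
```

```text
proj bottle bottom [248.8 118.4] seen ~248,118
sleeve scene [0.5698 0.2493] [array([610. , 285.5]), array([519., 285.]), array([563.5, 344.5]), array([570.5, 256. ])]
```

Request:
send_rows([
  [[-0.006, 0.015, 0.03], [0, 0, 0]],
  [[-0.006, 0.015, 0.1], [0, 0, 0]],
  [[-0.006, 0.015, 0.18], [0, 0, 0]],
  [[-0.006, 0.015, 0.25], [0, 0, 0]],
  [[-0.006, 0.015, 0.3], [0, 0, 0]],
  [[-0.006, 0.015, 0.33], [0, 0, 0]],
  [[-0.006, 0.015, 0.342], [0, 0, 0]],
  [[-0.006, 0.015, 0.342], [0, 0, 0]],
  [[-0.006, 0.015, 0.342], [0, 0, 0]],
])

```text
clock: 28.05
tool_pos: [0.5712, 0.2493, 0.0365]
eef_rot: [-0.001, 1.0, 0.0, 0.001]
contact_force: [0.5, -0.3, -0.9]
opening: 0.331
finger_force: 12.0
```

Request:
send_rows([
  [[0, 0, 0.003], [0, 0, 0]],
  [[0, 0, 0.005], [0, 0, 0]],
  [[0, 0, 0.007], [0, 0, 0]],
  [[0, 0, 0.007], [0, 0, 0]],
])

```text
clock: 28.55
tool_pos: [0.5707, 0.2491, 0.0338]
eef_rot: [-0.001, 1.0, 0.0, -0.0]
contact_force: [-0.1, 0.1, -0.6]
opening: 0.328
finger_force: 12.0
```

Request:
send_rows([
  [[0, 0, 0.002], [0, 0, 0]],
  [[0, 0, 0.004], [0, 0, 0]],
  [[0, 0, 0.004], [0, 0, 0]],
])

```text
clock: 28.92
tool_pos: [0.5709, 0.2492, 0.0335]
eef_rot: [-0.001, 1.0, 0.0, 0.0]
contact_force: [-1.7, -1.1, 6.4]
opening: 0.331
finger_force: 12.0
```

Request:
send_rows([
  [[0, 0, 0], [0, 0, 0]],
  [[0, 0, 0], [0, 0, 0]],
  [[0, 0, 0], [0, 0, 0]],
  [[0, 0, 0], [0, 0, 0]],
  [[0, 0, 0], [0, 0, 0]],
  [[0, 0, 0], [0, 0, 0]],
  [[0, 0, 0], [0, 0, 0]],
], fingers=0.8)

```text
clock: 29.8
tool_pos: [0.5707, 0.2491, 0.0326]
eef_rot: [-0.001, 1.0, 0.0, 0.0]
contact_force: [-0.0, 0.7, 0.3]
opening: 0.8
finger_force: 0.0
```

Request:
send_rows([
  [[0, 0, -0.04], [0, 0, 0]],
  [[0, 0, -0.12], [0, 0, 0]],
  [[0, 0, -0.24], [0, 0, 0]],
  [[0, 0, -0.36], [0, 0, 0]],
  [[0, 0, -0.44], [0, 0, 0]],
  [[0.03, -0.04, -0.46], [0, 0, 0]],
  [[0.1, -0.13, -0.46], [0, 0, 0]],
  [[0.2, -0.25, -0.46], [0, 0, 0]],
  [[0.3, -0.38, -0.46], [0, 0, 0]],
  [[0.4, -0.49, -0.46], [0, 0, 0]],
  [[0.475, -0.575, -0.46], [0, 0, 0]],
  [[0.475, -0.575, -0.46], [0, 0, 0]],
])

```text
clock: 31.3
tool_pos: [0.4251, 0.0727, 0.1702]
eef_rot: [0.0, 1.0, -0.002, -0.002]
contact_force: [0.2, 0.6, 0.7]
opening: 0.8
finger_force: 0.0
```

Run:
```python
from plant import *
from h import *
plan(get_state(),[.4275,.0755,.0105])
t=snapshot("top")["img"];s=snapshot("scene")["img"];cv2.imwrite("pics/t10.png",t);cv2.imwrite("pics/s10.png",s)
for n,i,bx in(("top",t,(190,175,220,205)),("scene",s,(235,110,275,150))):
  p=i.astype(int);m=((p[...,2]>p[...,1]+30)&(p[...,2]>p[...,0]+30)).astype(np.uint8)
  c=blob(i,m,bx);print(n,c[0],c[3],ray(n,*c[0],.066))
```

```text
clock 31.3 pos [0.4251 0.0727 0.1702] open 0.8 F [0.2 0.6 0.7] ff 0.0
shift [-0.01   0.011  0.532] turn [-0.0012 -0.0014 -0.0002]
top [198.77777778 188.05555556] 18 [0.5719 0.2505]
scene [240.41666667 110.91666667] 36 [0.5862 0.3406]
```

Request:
send_rows([
  [[0.002, -0.003, 0.1], [0, 0, 0]],
  [[0.002, -0.003, 0.22], [0, 0, 0]],
  [[0.002, -0.003, 0.33], [0, 0, 0]],
  [[0.002, -0.003, 0.4], [0, 0, 0]],
  [[0.002, -0.003, 0.4], [0, 0, 0]],
  [[0.002, -0.003, 0.4], [0, 0, 0]],
])

```text
clock: 32.15
tool_pos: [0.4286, 0.0761, 0.0509]
eef_rot: [-0.001, 1.0, 0.0, 0.0]
contact_force: [0.0, -0.0, -0.2]
opening: 0.802
finger_force: 0.0
```

Request:
send_rows([
  [[0, 0, 0.06], [0, 0, 0]],
  [[0, 0, 0.11], [0, 0, 0]],
  [[0, 0, 0.13], [0, 0, 0]],
  [[0, 0, 0.133], [0, 0, 0]],
  [[0, 0, 0.133], [0, 0, 0]],
])

```text
clock: 32.78
tool_pos: [0.4289, 0.0754, 0.0113]
eef_rot: [-0.0, 1.0, 0.001, 0.001]
contact_force: [0.7, 0.6, 0.0]
opening: 0.8
finger_force: 0.0
```

Closing on the tin, then lifting and carrying it to the cup at about (0.4355, -0.2175).

Request:
send_rows([
  [[0, 0, 0], [0, 0, 0]],
  [[0, 0, 0], [0, 0, 0]],
  [[0, 0, 0], [0, 0, 0]],
  [[0, 0, 0], [0, 0, 0]],
  [[0, 0, 0], [0, 0, 0]],
  [[0, 0, 0], [0, 0, 0]],
  [[0, 0, 0], [0, 0, 0]],
], fingers=0.15, newtons=12)

```text
clock: 33.65
tool_pos: [0.428, 0.0756, 0.0108]
eef_rot: [-0.001, 1.0, 0.0, 0.0]
contact_force: [-0.6, 0.4, 2.1]
opening: 0.307
finger_force: 12.0
```

Request:
send_rows([
  [[0, 0, -0.03], [0, 0, 0]],
  [[0, 0, -0.1], [0, 0, 0]],
  [[0, 0, -0.22], [0, 0, 0]],
  [[0, -0.04, -0.33], [0, 0, 0]],
  [[0, -0.13, -0.4], [0, 0, 0]],
  [[0, -0.25, -0.4], [0, 0, 0]],
  [[0, -0.39, -0.4], [0, 0, 0]],
  [[0, -0.54, -0.4], [0, 0, 0]],
  [[-0.01, -0.69, -0.4], [0, 0, 0]],
  [[-0.02, -0.83, -0.4], [0, 0, 0]],
  [[-0.022, -0.93, -0.4], [0, 0, 0]],
  [[-0.022, -0.977, -0.4], [0, 0, 0]],
])

```text
clock: 35.15
tool_pos: [0.4344, -0.2196, 0.1303]
eef_rot: [0.0, 1.0, -0.0, -0.001]
contact_force: [0.3, 1.1, -0.2]
opening: 0.306
finger_force: 12.0
```

Request:
send_rows([
  [[0, 0, 0], [0, 0, 0]],
  [[0, 0, 0.05], [0, 0, 0]],
  [[0, 0, 0.13], [0, 0, 0]],
  [[0, 0, 0.2], [0, 0, 0]],
  [[0, 0, 0.2], [0, 0, 0]],
  [[0, 0, 0.2], [0, 0, 0]],
])

```text
clock: 35.9
tool_pos: [0.4358, -0.2165, 0.0713]
eef_rot: [-0.002, 1.0, 0.0, 0.0]
contact_force: [-0.4, -0.2, -0.3]
opening: 0.309
finger_force: 12.0
```

Run:
```python
from plant import *
from h import *
plan(get_state(),[.4355,-.2175,.0155])
s=snapshot("scene")["img"];cv2.imwrite("pics/s11.png",s)
p=s.astype(int);c=blob(s,((p[...,0]>p[...,2]+20)).astype(np.uint8),(275,235,325,300));print(c)
print(proj("scene",[.4355,-.2175,.101]))
```

```text
clock 35.9 pos [ 0.4358 -0.2165  0.0713] open 0.309 F [-0.4 -0.2 -0.3] ff 12.0
shift [ 0.001 -0.003  0.186] turn [0.0002 0.0002 0.0013]Traceback (most recent call last):
  File "<stdin>", line 5, in <module>
  File "h.py", line 11, in blob
    n,l,st,c=cv2.connectedComponentsWithStats(m);k=1+np.argmax(st[1:,4])
                                                     ~~~~~~~~~^^^^^^^^^^
    return _wrapfunc(a, 'argmax', axis=axis, out=out, **kwds)
    return bound(*args, **kwds)
ValueError: attempt to get argmax of an empty sequence
```

Request:
send_rows([
  [[0, -0.002, 0.05], [0, 0, 0]],
  [[0, -0.002, 0.1], [0, 0, 0]],
  [[0, -0.002, 0.14], [0, 0, 0]],
  [[0, -0.002, 0.17], [0, 0, 0]],
  [[0, -0.002, 0.186], [0, 0, 0]],
  [[0, -0.002, 0.186], [0, 0, 0]],
  [[0, -0.002, 0.186], [0, 0, 0]],
])

```text
clock: 36.83
tool_pos: [0.4355, -0.2183, 0.0152]
eef_rot: [-0.001, 1.0, -0.0, 0.0]
contact_force: [-0.2, 0.3, -1.5]
opening: 0.308
finger_force: 12.0
```

Request:
send_rows([
  [[0, 0, 0.003], [0, 0, 0]],
  [[0, 0, 0.006], [0, 0, 0]],
  [[0, 0, 0.006], [0, 0, 0]],
])

```text
clock: 37.2
tool_pos: [0.4354, -0.2184, 0.0137]
eef_rot: [-0.001, 1.0, -0.0, 0.0]
contact_force: [-1.1, -0.1, 5.7]
opening: 0.31
finger_force: 12.0
```

Request:
send_rows([
  [[0, 0, 0], [0, 0, 0]],
  [[0, 0, 0], [0, 0, 0]],
  [[0, 0, 0], [0, 0, 0]],
  [[0, 0, 0], [0, 0, 0]],
  [[0, 0, 0], [0, 0, 0]],
  [[0, 0, 0], [0, 0, 0]],
  [[0, 0, 0], [0, 0, 0]],
], fingers=0.8)

```text
clock: 38.08
tool_pos: [0.4352, -0.2183, 0.0131]
eef_rot: [-0.001, 1.0, 0.0, -0.0]
contact_force: [0.4, -0.1, -0.2]
opening: 0.801
finger_force: 0.0
```

Request:
send_rows([
  [[0, 0, -0.04], [0, 0, 0]],
  [[0, 0, -0.12], [0, 0, 0]],
  [[0, 0, -0.24], [0, 0, 0]],
  [[0, 0, -0.36], [0, 0, 0]],
  [[0, 0, -0.46], [0, 0, 0]],
  [[-0.05, -0.02, -0.46], [0, 0, 0]],
  [[-0.15, -0.1, -0.46], [0, 0, 0]],
  [[-0.26, -0.22, -0.46], [0, 0, 0]],
  [[-0.37, -0.36, -0.46], [0, 0, 0]],
  [[-0.44, -0.44, -0.46], [0, 0, 0]],
  [[-0.474, -0.473, -0.46], [0, 0, 0]],
  [[-0.474, -0.473, -0.46], [0, 0, 0]],
])

```text
clock: 39.58
tool_pos: [0.5777, -0.3603, 0.1505]
eef_rot: [-0.0, 1.0, 0.0, -0.0]
contact_force: [-0.6, 0.0, -0.5]
opening: 0.795
finger_force: 0.0
```

Request:
send_rows([
  [[0, 0, 0], [0, 0, 0]],
  [[0, 0, 0], [0, 0, 0]],
  [[0, 0, 0], [0, 0, 0]],
])

```text
clock: 39.95
tool_pos: [0.5775, -0.3596, 0.1513]
eef_rot: [-0.001, 1.0, -0.0, -0.0]
contact_force: [0.3, 0.8, -0.2]
opening: 0.796
finger_force: 0.0
```

Run:
```python
from plant import *
from h import *
st=get_state();print(np.round(st["q"],2))
t0=cv2.imread("pics/t10.png");s0=cv2.imread("pics/s10.png")
for n,i,bx in(("top",t0,(412,170,438,206)),("scene",s0,(380,290,415,330))):
  p=i.astype(int);m=(p[...,1]>p[...,2]+30).astype(np.uint8)
  M=np.zeros_like(m);M[bx[1]:bx[3],bx[0]:bx[2]]=m[bx[1]:bx[3],bx[0]:bx[2]]
  n_,l,sa,c=cv2.connectedComponentsWithStats(M);ys,xs=np.where(l==1+np.argmax(sa[1:,4]))
  W=np.array([ray(n,x,y,.010) for x,y in zip(xs,ys)]);mu=W.mean(0);w,v=np.linalg.eigh(np.cov(W.T));d=v[:,1]*np.sign(v[0,1])
  q=(W-mu)@d;print(n,len(W),mu,"ang",np.degrees(np.arctan2(d[1],d[0])),"len",np.ptp(q),"mid",mu+d*(q.max()+q.min())/2)
s=snapshot("scene")["img"];p=s.astype(int);c=blob(s,(p[...,0]>p[...,2]+20).astype(np.uint8),(285,275,320,305));print("tin",c[0],c[3],ray("scene",*c[0],.031))
plan(st,[.5778,-.360,.005],99)
```

```text
[ 0.84  0.95 -0.73  1.44  0.7   1.02  1.52]
top 99 [ 0.57703535 -0.35996061] ang 8.455407506184681 len 0.059592533229158584 mid [ 0.57694679 -0.35997377]
scene 216 [ 0.57718241 -0.35992361] ang 8.751032388081706 len 0.06368973753522447 mid [ 0.57774782 -0.35983658]
tin [301.67114094 289.10067114] 149 [ 0.4336 -0.2201]
clock 39.95 pos [ 0.5775 -0.3596  0.1513] open 0.796 F [ 0.3  0.8 -0.2] ff 0.0
shift [-0.001 -0.001  0.488] turn [-0.     -0.0001 -0.0491]
```

Request:
send_rows([
  [[0, -0.001, 0.05], [0, 0, -0.03]],
  [[0, -0.001, 0.15], [0, 0, -0.048]],
  [[0, -0.001, 0.25], [0, 0, -0.048]],
  [[0, -0.001, 0.34], [0, 0, -0.048]],
  [[0, -0.001, 0.41], [0, 0, -0.048]],
  [[0, -0.001, 0.455], [0, 0, -0.048]],
  [[0, -0.001, 0.475], [0, 0, -0.048]],
  [[0, -0.001, 0.475], [0, 0, -0.048]],
], fingers=0.45)

```text
clock: 41.0
tool_pos: [0.578, -0.3602, 0.0088]
eef_rot: [-0.076, 0.997, -0.0, 0.0]
contact_force: [0.2, 0.4, -0.8]
opening: 0.451
finger_force: 0.0
```

Request:
send_rows([
  [[0, 0, 0.008], [0, 0, 0]],
  [[0, 0, 0.016], [0, 0, 0]],
  [[0, 0, 0.016], [0, 0, 0]],
])

```text
clock: 41.38
tool_pos: [0.5777, -0.3602, 0.0038]
eef_rot: [-0.076, 0.997, -0.0, -0.0]
contact_force: [0.2, 0.5, 1.7]
opening: 0.447
finger_force: 0.0
```

Request:
send_rows([
  [[0, 0, 0], [0, 0, 0]],
  [[0, 0, 0], [0, 0, 0]],
  [[0, 0, 0], [0, 0, 0]],
  [[0, 0, 0], [0, 0, 0]],
  [[0, 0, 0], [0, 0, 0]],
  [[0, 0, 0], [0, 0, 0]],
], fingers=0.05, newtons=12)

```text
clock: 42.12
tool_pos: [0.5778, -0.3602, 0.0038]
eef_rot: [-0.076, 0.997, 0.0, 0.0]
contact_force: [0.3, 0.3, 0.4]
opening: 0.204
finger_force: 12.0
```

Request:
send_rows([
  [[0, 0, -0.02], [0, 0, 0]],
  [[0, 0, -0.08], [0, 0, 0]],
  [[0, 0, -0.18], [0, 0, 0]],
  [[0, 0, -0.3], [0, 0, 0]],
  [[0, 0, -0.42], [0, 0, 0]],
  [[0, 0, -0.5], [0, 0, 0]],
  [[0, 0, -0.55], [0, 0, 0]],
  [[0, 0, -0.55], [0, 0, 0]],
  [[0, 0, -0.55], [0, 0, 0]],
])

```text
clock: 43.25
tool_pos: [0.577, -0.3601, 0.1678]
eef_rot: [-0.076, 0.997, 0.0, -0.001]
contact_force: [-0.0, 0.6, -0.1]
opening: 0.199
finger_force: 12.0
```

Run:
```python
from plant import *
from h import *
st=get_state();print(np.round(st["q"],2))
plan(st,[.439,-.10,.21],93);plan(st,[.439,.230,.21],93)
```

```text
[ 0.86  0.94 -0.78  1.43  0.71  1.06  1.66]
clock 43.25 pos [ 0.577  -0.3601  0.1678] open 0.199 F [-0.   0.6 -0.1] ff 12.0
shift [ 0.323  0.927 -0.139] turn [ 0.0002 -0.0005  0.0321]
clock 43.25 pos [ 0.577  -0.3601  0.1678] open 0.199 F [-0.   0.6 -0.1] ff 12.0
shift [ 0.155  2.014 -0.139] turn [ 0.0002 -0.0005  0.0321]
```

Request:
send_rows([
  [[0.04, 0.02, 0], [0, 0, 0]],
  [[0.11, 0.07, 0], [0, 0, 0]],
  [[0.19, 0.15, 0], [0, 0, 0]],
  [[0.25, 0.26, 0], [0, 0, 0.02]],
  [[0.29, 0.38, 0], [0, 0, 0.032]],
  [[0.315, 0.52, 0], [0, 0, 0.032]],
  [[0.323, 0.66, 0], [0, 0, 0.032]],
  [[0.323, 0.79, 0], [0, 0, 0.032]],
  [[0.323, 0.89, 0], [0, 0, 0.032]],
  [[0.323, 0.927, 0], [0, 0, 0.032]],
  [[0.323, 0.927, 0], [0, 0, 0.032]],
  [[0.323, 0.927, 0], [0, 0, 0.032]],
])

```text
clock: 44.75
tool_pos: [0.4396, -0.1015, 0.1684]
eef_rot: [-0.025, 1.0, -0.0, -0.0]
contact_force: [-0.1, -0.3, -0.9]
opening: 0.201
finger_force: 12.0
```

Run:
```python
from plant import *
from h import *
st=get_state();plan(st,[.439,.20,.168],93);plan(st,[.439,.230,.1],93)
```

```text
clock 44.75 pos [ 0.4396 -0.1015  0.1684] open 0.201 F [-0.1 -0.3 -0.9] ff 12.0
shift [-4.800e-02  1.004e+00  1.000e-03] turn [-0.0002 -0.0002 -0.0007]
clock 44.75 pos [ 0.4396 -0.1015  0.1684] open 0.201 F [-0.1 -0.3 -0.9] ff 12.0
shift [-0.054  1.104  0.227] turn [-0.0002 -0.0002 -0.0007]
```

Request:
send_rows([
  [[-0.003, 0.06, 0], [0, 0, 0]],
  [[-0.008, 0.16, 0], [0, 0, 0]],
  [[-0.014, 0.29, 0], [0, 0, 0]],
  [[-0.02, 0.43, 0], [0, 0, 0]],
  [[-0.027, 0.57, 0], [0, 0, 0]],
  [[-0.034, 0.71, 0], [0, 0, 0]],
  [[-0.041, 0.84, 0], [0, 0, 0]],
  [[-0.046, 0.94, 0], [0, 0, 0]],
  [[-0.05, 0.99, 0], [0, 0, 0]],
  [[-0.05, 0.99, 0], [0, 0, 0]],
  [[-0.05, 0.99, 0], [0, 0, 0]],
])

```text
clock: 46.12
tool_pos: [0.4392, 0.1951, 0.1685]
eef_rot: [-0.025, 1.0, -0.001, -0.0]
contact_force: [0.2, 0.3, -0.4]
opening: 0.203
finger_force: 12.0
```

Run:
```python
from plant import *
from h import *
st=get_state();plan(st,[.4388,.2305,.06],93)
t=snapshot("top")["img"]
for n in("scene",):
  i=snapshot(n)["img"];cv2.imwrite("pics/s12.png",i);p=i.astype(int);m=(p[...,1]>p[...,2]+30).astype(np.uint8)
  bx=(170,100,280,190);c=blob(i,m,bx);print(c,ray(n,*c[0],st["tool_pos"][2]+.005))
# cradle corners in the scene picture s6 (plate z .003)
```

```text
clock 46.12 pos [0.4392 0.1951 0.1685] open 0.203 F [ 0.2  0.3 -0.4] ff 12.0
shift [-0.005  0.119  0.361] turn [-0.0006 -0.0002 -0.0007]
(array([194.53846154, 128.57692308]), ((195.0, 128.5), 4.031229019165039), ((194.80001831054688, 128.40000915527344), (3.7947328090667725, 7.589465618133545), 71.56504821777344), np.int32(26)) [0.4147 0.1973]
```

Run:
```python
from h import *
for u,v in((482,487),(527,537),(685,477)): print(ray("scene",185+(u-400)/6.667-.4,145+(v-300)/6.667-.4,.003))
import numpy as np
c=np.array([.4388,.230]);a=np.radians(3.2);X=np.array([np.cos(a),np.sin(a)]);Y=np.array([-X[1],X[0]])
for sx,sy in((-1,1),(-1,-1),(1,-1),(1,1)): q=c+X*sx*.04+Y*sy*.019;print(q,proj("top",[*q,.003]),proj("scene",[*q,.003]))
# saddle top corners seen in top crop
for u,v in((168,393),(275,383),(178,508),(287,497)): print("saddle",ray("top",180+u/6.667-.4,215+(v-300)/6.667-.4,.015))
```

```text
[0.3942 0.2419]
[0.398  0.2055]
[0.4647 0.2007]
[0.39780176 0.24673751] [205.1 252.1] [197.4 171.1]
[0.39992298 0.20879677] [218.9 251.2] [203.8 179.1]
[0.47979824 0.21326249] [217.4 222.3] [230.4 166.3]
[0.47767702 0.25120323] [203.6 223.2] [223.7 158.7]
saddle [0.4631 0.2453]
saddle [0.4671 0.2013]
saddle [0.4159 0.241 ]
saddle [0.4202 0.1962]
```

Request:
send_rows([
  [[-0.002, 0.05, 0], [0, 0, 0]],
  [[-0.002, 0.1, 0.03], [0, 0, 0]],
  [[-0.002, 0.114, 0.12], [0, 0, 0]],
  [[-0.002, 0.114, 0.22], [0, 0, 0]],
  [[-0.002, 0.114, 0.32], [0, 0, 0]],
  [[-0.002, 0.114, 0.39], [0, 0, 0]],
  [[-0.002, 0.114, 0.42], [0, 0, 0]],
  [[-0.002, 0.114, 0.42], [0, 0, 0]],
  [[-0.002, 0.114, 0.42], [0, 0, 0]],
])

```text
clock: 47.35
tool_pos: [0.4382, 0.232, 0.0435]
eef_rot: [-0.026, 1.0, 0.0, 0.001]
contact_force: [0.8, -1.7, -0.3]
opening: 0.202
finger_force: 12.0
```

Run:
```python
from plant import *
from h import *
st=get_state();plan(st,[.438,.229,.0195],93)
i=snapshot("scene")["img"];a=cv2.resize(i[135:195,170:250],(800,600),interpolation=2);cv2.imwrite("pics/a13.png",cv2.convertScaleAbs(a,alpha=1.6))
```

```text
clock 47.35 pos [0.4382 0.232  0.0435] open 0.202 F [ 0.8 -1.7 -0.3] ff 12.0
shift [ 0.001 -0.01   0.08 ] turn [0.0003 0.0004 0.    ]
```

View pics/a13.png

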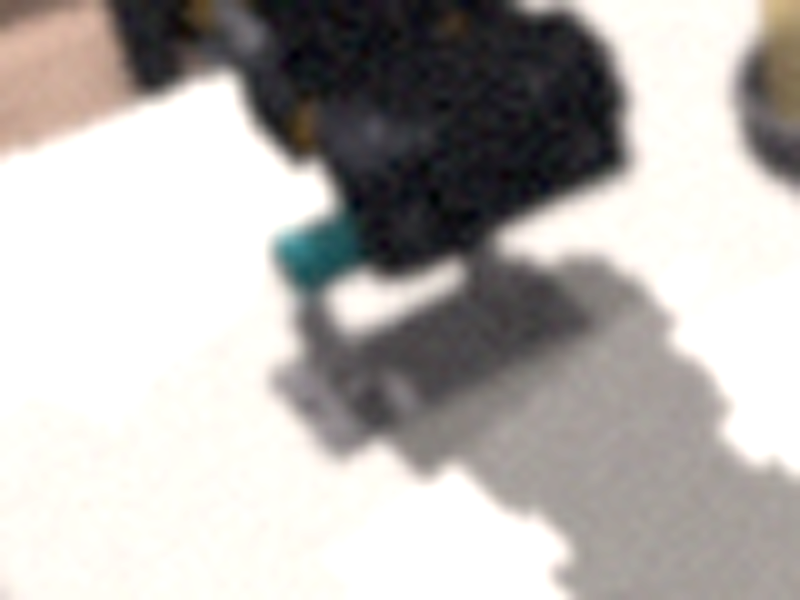

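The cell's near end is at crop (288,252), and the cradle plate's near edge runs from (275,383) to (340,455). Comparing the two in the same view.

Run:
```python
from h import *
f=lambda u,v,z:ray("scene",170+u/10-.45,135+v/10-.45,z)
print("cell end (axis)",f(291,255,.0487),"plate corners",f(275,383,.003),f(340,455,.003))
```

```text
cell end (axis) [0.4078 0.234 ] plate corners [0.3943 0.2409] [0.3979 0.2059]
```

Request:
send_rows([
  [[0.001, -0.012, 0.02], [0, 0, 0]],
  [[0.001, -0.012, 0.04], [0, 0, 0]],
  [[0.001, -0.012, 0.05], [0, 0, 0]],
  [[0.001, -0.012, 0.055], [0, 0, 0]],
  [[0.001, -0.012, 0.055], [0, 0, 0]],
  [[0.001, -0.012, 0.055], [0, 0, 0]],
])

```text
clock: 48.15
tool_pos: [0.4378, 0.228, 0.0264]
eef_rot: [-0.026, 1.0, 0.0, 0.0]
contact_force: [-0.2, 0.7, 0.3]
opening: 0.2
finger_force: 12.0
```

Request:
send_rows([
  [[0, 0, 0.004], [0, 0, 0]],
  [[0, 0, 0.008], [0, 0, 0]],
  [[0, 0, 0.01], [0, 0, 0]],
  [[0, 0, 0.01], [0, 0, 0]],
])

```text
clock: 48.65
tool_pos: [0.4377, 0.2279, 0.0233]
eef_rot: [-0.026, 1.0, -0.0, -0.0]
contact_force: [-0.1, -0.1, -0.8]
opening: 0.199
finger_force: 12.0
```

Request:
send_rows([
  [[0, 0, 0.004], [0, 0, 0]],
  [[0, 0, 0.007], [0, 0, 0]],
  [[0, 0, 0.007], [0, 0, 0]],
])

```text
clock: 49.02
tool_pos: [0.4378, 0.2286, 0.0214]
eef_rot: [-0.027, 1.0, 0.001, 0.0]
contact_force: [0.6, 1.0, 2.6]
opening: 0.201
finger_force: 12.0
```

Request:
send_rows([
  [[0, 0.004, 0], [0, 0, 0]],
  [[0, 0.007, 0], [0, 0, 0]],
  [[0, 0.007, 0], [0, 0, 0]],
  [[0, 0.007, 0], [0, 0, 0]],
])

```text
clock: 49.52
tool_pos: [0.4375, 0.2297, 0.0211]
eef_rot: [-0.026, 1.0, -0.0, -0.0]
contact_force: [-0.5, -0.8, -0.7]
opening: 0.204
finger_force: 12.0
```

Request:
send_rows([
  [[0, 0, 0.003], [0, 0, 0]],
  [[0, 0, 0.003], [0, 0, 0]],
  [[0, 0, 0.003], [0, 0, 0]],
])

```text
clock: 49.9
tool_pos: [0.4377, 0.2301, 0.0203]
eef_rot: [-0.026, 1.0, 0.0, 0.0]
contact_force: [-1.1, 1.0, -0.4]
opening: 0.201
finger_force: 12.0
```

Free again after the sideways shift, so that was the -y wall. Continuing down.

Request:
send_rows([
  [[0, 0, 0.003], [0, 0, 0]],
  [[0, 0, 0.003], [0, 0, 0]],
  [[0, 0, 0.003], [0, 0, 0]],
])

```text
clock: 50.28
tool_pos: [0.4377, 0.2304, 0.0196]
eef_rot: [-0.026, 1.0, 0.0, 0.0]
contact_force: [0.7, 1.1, 1.9]
opening: 0.203
finger_force: 12.0
```

Request:
send_rows([
  [[0, 0.003, 0], [0, 0, 0]],
  [[0, 0.003, 0.002], [0, 0, 0]],
  [[0, 0.003, 0.003], [0, 0, 0]],
  [[0, 0.003, 0.003], [0, 0, 0]],
])

```text
clock: 50.78
tool_pos: [0.4377, 0.231, 0.0189]
eef_rot: [-0.026, 1.0, 0.0, 0.0]
contact_force: [0.5, -0.0, 7.2]
opening: 0.198
finger_force: 12.0
```

Seated at the predicted height (0.0189). Releasing, lifting and clearing the view.

Request:
send_rows([
  [[0, 0, 0], [0, 0, 0]],
  [[0, 0, 0], [0, 0, 0]],
  [[0, 0, 0], [0, 0, 0]],
  [[0, 0, 0], [0, 0, 0]],
  [[0, 0, 0], [0, 0, 0]],
  [[0, 0, 0], [0, 0, 0]],
], fingers=0.5)

```text
clock: 51.52
tool_pos: [0.4376, 0.2309, 0.0185]
eef_rot: [-0.026, 1.0, 0.0, 0.0]
contact_force: [-0.4, 1.1, 0.2]
opening: 0.497
finger_force: 0.0
```

Request:
send_rows([
  [[0, 0, -0.03], [0, 0, 0]],
  [[0, 0, -0.1], [0, 0, 0]],
  [[0, 0, -0.22], [0, 0, 0]],
  [[0, 0, -0.36], [0, 0, 0]],
  [[0, 0, -0.5], [0, 0, 0]],
  [[0, 0, -0.62], [0, 0, 0]],
  [[0, 0, -0.7], [0, 0, 0]],
  [[0, 0, -0.7], [0, 0, 0]],
])

```text
clock: 52.52
tool_pos: [0.4382, 0.2313, 0.2304]
eef_rot: [-0.026, 1.0, 0.001, 0.002]
contact_force: [0.6, 0.5, 0.6]
opening: 0.495
finger_force: 0.0
```

Request:
send_rows([
  [[0, -0.1, 0], [0, 0, 0]],
  [[0, -0.22, 0], [0, 0, 0]],
  [[0, -0.35, 0], [0, 0, 0]],
  [[0, -0.5, 0], [0, 0, 0]],
  [[0, -0.65, 0], [0, 0, 0]],
  [[0, -0.8, 0], [0, 0, 0]],
  [[0, -0.9, 0], [0, 0, 0]],
  [[0, -0.9, 0], [0, 0, 0]],
])

```text
clock: 53.52
tool_pos: [0.4506, -0.0414, 0.2273]
eef_rot: [-0.024, 1.0, -0.0, -0.001]
contact_force: [-0.5, 0.6, -0.5]
opening: 0.496
finger_force: 0.0
```

Run:
```python
from plant import *
from h import *
st=get_state();print(st["clock"],st["tool_pos"])
t=snapshot("top")["img"];s=snapshot("scene")["img"]
r=lambda i,k:cv2.convertScaleAbs(cv2.resize(i,(400,300),interpolation=2),alpha=k)
cv2.imwrite("pics/a14.png",np.vstack([np.hstack([r(t[215:260,180:240],1.6),r(s[105:180,185:285],1.6)]),np.hstack([r(s[265:325,260:340],1.6),r(s[320:395,300:400],1.6)])]))
for n,i,bx,z in(("top",t,(195,220,230,256),.026),("scene",s,(185,145,245,190),.026)):
  p=i.astype(int);c=blob(i,(p[...,1]>p[...,2]+25).astype(np.uint8),bx);print(n,c[2],c[3],ray(n,*c[2][0],z),ray(n,*c[0],z))
```

```text
53.525 [ 0.45059552 -0.04139806  0.22730428]
top ((208.88833618164062, 237.93655395507812), (22.229080200195312, 5.2010345458984375), 85.91438293457031) 120 [0.4379 0.2316] [0.4382 0.2319]
scene ((210.60003662109375, 163.20001220703125), (4.472135543823242, 22.360679626464844), 63.43495178222656) 103 [0.4343 0.2301] [0.4346 0.23  ]
```

View pics/a14.png

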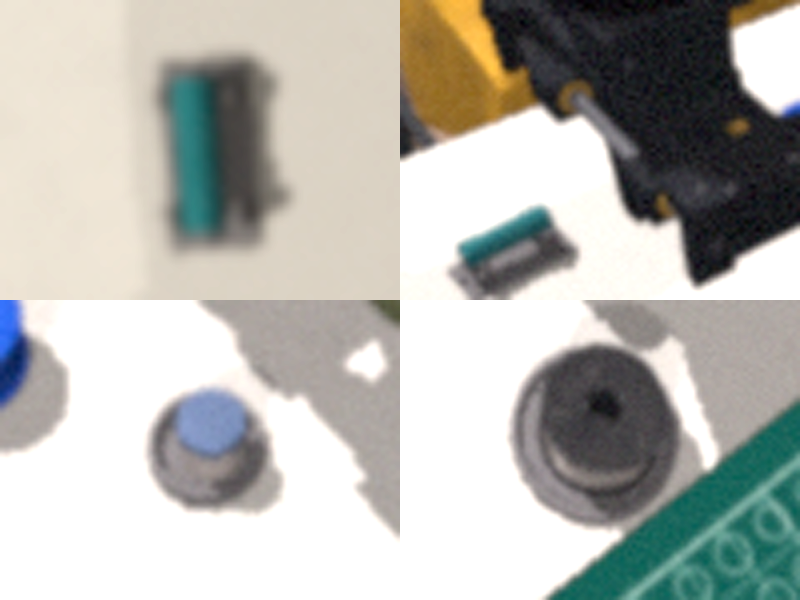

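The final views show the cell centred in both saddles (measured at (0.438, 0.232), the same spot as the TCP when it seated). The tin is upright in the cup and the reel flat in the dish, and the bottle's cap was measured earlier at the sleeve's axis. Handing in.

```bash
python3 -c "
from plant import *
print(finish_job())"
```

```text
the job is handed in; nothing more can be done
None
```

The job is handed in at about 54 s: the reel, bottle, tin and cell are each in their holders, in the order asked. On the first release the reel tipped onto the dish rim, so I re-gripped it and set it down flat.

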